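# Sort the mixed sample vials into their colour-coded trays

## Task

Sort the five vials and tubes at the front of the bench into the three trays by colour: the two black-capped vials go in the black tray, the two blue-capped tubes in the blue tray, and the vial with the white cap and yellow label in the yellow tray. Leave every one standing upright on the floor of its tray, and do not disturb the glass flask or the red-lidded jar beside them.

Things in the scene. Friction and masses are not known exactly. Their poses are not given: they have to be found in the camera images.
- black_vial_1: upright clear glass vial, 20 mm across and 67 mm tall, black screw cap; loose, about 15 to 40 g, round, may be gripped anywhere on its straight upper body or its cap (the cap is slightly narrower). Origin: centre of its underside, z up along its axis.
- black_vial_2: upright clear glass vial, 20 mm across and 67 mm tall, black screw cap (same as the other black-capped vial); loose, about 15 to 40 g, round, may be gripped anywhere on its straight upper body or its cap (the cap is slightly narrower). Origin: centre of its underside, z up along its axis.
- blue_tube_1: upright small clear tube, 18 mm across and 56 mm tall, bright blue cap; loose, about 15 to 40 g, round, may be gripped anywhere on its straight upper body or its cap (the cap is slightly narrower). Origin: centre of its underside, z up along its axis.
- blue_tube_2: upright small clear tube, 18 mm across and 56 mm tall, bright blue cap (same as the other blue-capped tube); loose, about 15 to 40 g, round, may be gripped anywhere on its straight upper body or its cap (the cap is slightly narrower). Origin: centre of its underside, z up along its axis.
- yellow_vial: upright clear vial, 25 mm across and 69 mm tall, white cap and a yellow label round part of its side; the only white-capped vial among them; loose, about 15 to 40 g, round, may be gripped anywhere on its straight upper body or its cap (the cap is slightly narrower). Origin: centre of its underside, z up along its axis.
- black_tray: black plastic sorting tray, the place for the black-capped vials; fixed to the bench. Outside 110 mm (its x) by 140 mm (its y), 16 mm high, with a rounded rim to 18 mm; walls 4 mm, floor 4 mm thick, open inside 102 x 132 mm, empty at the start; small thumb tabs reach 8 mm past the middle of its two short sides. Origin: centre of its underside, z up; the inner floor is 4 mm above it.
- blue_tray: blue plastic sorting tray, the place for the blue-capped tubes; fixed to the bench. Outside 110 mm (its x) by 140 mm (its y), 16 mm high, with a rounded rim to 18 mm; walls 4 mm, floor 4 mm thick, open inside 102 x 132 mm, empty at the start; small thumb tabs reach 8 mm past the middle of its two short sides. Origin: centre of its underside, z up; the inner floor is 4 mm above it.
- yellow_tray: yellow plastic sorting tray, the place for the yellow-labelled vial; fixed to the bench. Outside 110 mm (its x) by 140 mm (its y), 16 mm high, with a rounded rim to 18 mm; walls 4 mm, floor 4 mm thick, open inside 102 x 132 mm, empty at the start; small thumb tabs reach 8 mm past the middle of its two short sides. Origin: centre of its underside, z up; the inner floor is 4 mm above it.
- conical_flask: bystander: conical clear glass flask, 88 mm across at the foot, 110 mm tall, standing loose at the right of the vials; leave it alone. Origin: centre of its underside.
- red_lid_jar: bystander: white jar with a red screw lid, 67 mm across, 74 mm tall, standing loose at the left of the vials; leave it alone. Origin: centre of its underside.
Not all that is in view belongs to the job. Leave any green look-alike of the blue_tube_2 alone.

How it is judged (in metres and radians):
At the end, for the whole second after the job is handed in: Each of the five vials and tubes stands at rest inside the tray of its colour: its foot's centre within 49 mm (tray x) and 64 mm (tray y) of the tray's centre, its underside 1 to 8 mm above the tray's underside (the floor is at 4 mm), leaning less than 0.15 rad (x of black_vial_1 in the frame of black_tray between -0.049 and 0.049 m and y of black_vial_1 in the frame of black_tray between -0.064 and 0.064 m and z of black_vial_1 in the frame of black_tray between 0.001 and 0.008 m and angle between each of black_vial_1, black_vial_2, blue_tube_1, blue_tube_2, yellow_vial's own z axis and vertical below 0.15 rad and linear speed of each of black_vial_1, black_vial_2, blue_tube_1, blue_tube_2, yellow_vial below 0.02 m/s and x of black_vial_2 in the frame of black_tray between -0.049 and 0.049 m and y of black_vial_2 in the frame of black_tray between -0.064 and 0.064 m and z of black_vial_2 in the frame of black_tray between 0.001 and 0.008 m and x of blue_tube_1 in the frame of blue_tray between -0.049 and 0.049 m and y of blue_tube_1 in the frame of blue_tray between -0.064 and 0.064 m and z of blue_tube_1 in the frame of blue_tray between 0.001 and 0.008 m and x of blue_tube_2 in the frame of blue_tray between -0.049 and 0.049 m and y of blue_tube_2 in the frame of blue_tray between -0.064 and 0.064 m and z of blue_tube_2 in the frame of blue_tray between 0.001 and 0.008 m and x of yellow_vial in the frame of yellow_tray between -0.049 and 0.049 m and y of yellow_vial in the frame of yellow_tray between -0.064 and 0.064 m and z of yellow_vial in the frame of yellow_tray between 0.001 and 0.008 m); the robot touches nothing.
It fails at once if the glass flask is pushed or tipped (distance of conical_flask from where it was at the start of the episode above 0.02 m or angle between conical_flask's own z axis and vertical above 0.25 rad).
It fails at once if the red-lidded jar is pushed or tipped (distance of red_lid_jar from where it was at the start of the episode above 0.02 m or angle between red_lid_jar's own z axis and vertical above 0.25 rad).
It also fails if it takes over 128 s, if anything falls off the work surface, if the arm or the gripper's body presses on something with over 40 N, if the wrist force passes 120 N, or if a joint passes its speed limit or range.

## Robot

A 6-joint arm with a two-finger parallel gripper is mounted at the origin on a cart in front of the work surface, level with it; the furniture and walls round the work are solid. World frame = base frame: x ahead of the robot, y to its left, z up, the work surface at z = 0. Lengths are in m, angles in degrees, forces in N, time in s.
With the tool pointing down it reaches from about 0.25 to 0.8 m from the base axis. Payload 8.5 kg.
Tool frame: the origin (TCP) lies between the finger pads; the fingertips stand 19 mm ahead of it and the grasp point (between the pads) is the TCP; z points along the fingers, y is the line along which they close (so a half turn about z gives the same grasp; the last joint's range is limited). The gripper opens to 85 mm and grips with 20 to 120 N. Pads are 22 mm wide; open, the fingers measure 114 mm over their backs; the gripper's body (76 mm by 85 mm) begins 54 mm behind the grasp point. The pads swing forward as they close: fully open they stand 13 mm farther back than shut.
Start: joints at [67.781, 13.648, -0.773, 75.585, 0, 90], TCP at [0.199, 0.486, 0.213] pointing down, gripper open.
Joint ranges: [-152.45, 152.45], [-59.26, 108.67], [-65.41, 83.53], [-104.44, 129.93], [-82.83, 76.93], [-180, 180]. Speed limits (degrees/s): [127.2, 127.2, 159.86, 180, 180, 180].

## Interface

Orientations are given as a 3x3 rotation matrix whose columns are the frame's x, y, z axes.
In Python, from rig import sensors, eyes, robot gives the robot as it stands.
- The arm moves only by the tool drive_tool, never from a script. Its argument "motion" is a list of rows, each a list of 6 numbers: the shift along the tool's x, y, z in units of 30 cm (1.0 is 30 cm), then the turn, a rotation vector about the tool's x, y, z in units of 45 degrees (1.0 is 45 degrees). A call has 1 to 12 rows; each row is the pose to reach, as a shift and turn from the pose commanded when the call began, along the tool's axes at that moment; what a row does not reach only later rows make up. A row lasts 1/10 s, in which the tool goes at most 50 mm and 8.59 degrees, less where a joint would pass 70% of its speed; a pose out of reach is approached as far as the arm can. A call with a number of a shift or a turn outside -1 to 1 is refused whole. A call with a gripper value outside its range is refused whole. "jaw" is the opening, from -1 (shut) to 1 (fully open), set as the call begins (left out, the last holds). The fingers move at their own pace and stop on an object; "newtons" is the grip in N (left out, the last holds). Time passes only in rows, so rows that repeat a pose let the fingers close. It gives the time, the measured TCP pose, the force, the opening and the grip force at its end, in the units of the state.
- sensors.state(): the state, without advancing time (a new reading comes with each control period).
- eyes.get_image(name): name is "side" or "top"; returns a dict with "img" (384x512x3 uint8, red, green, blue), "mtx" (3x3 intrinsics, pixels), "rvec" (rotation vector, rad) and "tvec" (3), from world to camera coordinates, as OpenCV has them. Camera axes: x right, y down, z forward; pixel columns grow to the right and rows downward; lengths in m; the calibration is good to about 2 mm. A picture is of the moment at which its call begins. There is no depth.
- robot.sign_off(): hands the job in; it is judged then, once.
The state is a dict: "t": time; "qpos": joint angles; "dq": joint speeds; "joint_efforts": joint torques, N m; "tcp_pos": TCP position; "ee_rot": TCP orientation; "contact_force": force on the tool from outside, world axes, zero at the start; "wrist_torque": the same for the moment, N m; "opening": opening from 0.0 (shut) to 1.0 (fully open); "grasp_force": force on a finger pad.
Only numpy, scipy, OpenCV 4.12 (cv2) and the standard library are available. Lean on these libraries where they do the work, as an engineer would, in place of code of your own. Each camera call takes 0.05 s, during which the arm holds its last target. There are 200 camera calls.

## Working session

There is one attempt and no reset: what is moved stays moved. The work goes in short steps, Python scripts to look and compute and a tool call to move; the robot and the scene stay as the last step left them, time stands still between calls to the robot, and variables do not carry over. Pictures are saved under pics/ and viewed, at most 14 in all, crops included, and the job is handed in when it is done.

Besides the shell and the picture viewer there is one more tool, called after ">>>" as name(argument=value, ...), one argument or row to a line, values as JSON. drive_tool: Moves the arm, as the interface text tells. Its arguments: {"type":"object","properties":{"motion":{"type":"array"},"jaw":{"type":"number"},"newtons":{"type":"number"}},"required":["motion"]}

```bash
mkdir -p pics; ls
python3 - <<'E'
from rig import sensors, eyes
import cv2
for n in("top","side"):
    d=eyes.get_image(n); cv2.imwrite(f"pics/{n}0.png",d["img"][...,::-1])
    print(n,d["mtx"].round(1).tolist(),d["rvec"],d["tvec"])
s=sensors.state();print(s)
E
```

```text
pics
top [[488.5, 0.0, 254.5], [0.0, 488.5, 194.1], [0.0, 0.0, 1.0]] [ 2.14671133 -2.09407435  0.20003788] [-0.0207654   0.49464483  1.53290067]
side [[349.6, 0.0, 250.6], [0.0, 349.6, 194.8], [0.0, 0.0, 1.0]] [-1.18285042e-03 -2.59200429e+00  1.71903103e+00] [0.53333528 0.04633751 0.97437198]
{'t': 0.1, 'qpos': array([ 6.77815837e+01,  1.36792288e+01, -8.10169338e-01,  7.55841491e+01,
        2.86336405e-04,  8.99996479e+01]), 'dq': array([-0.01096835, -0.01350829,  0.11516402, -0.08661561,  0.04046428,
        0.03110662]), 'joint_efforts': array([-9.51052098e-04, -5.39716744e+01,  3.46998239e+01,  1.33833996e-02,
       -7.64759375e-05, -4.03369924e-06]), 'tcp_pos': array([0.1983785 , 0.48566968, 0.21283948]), 'ee_rot': array([[-9.25751410e-01,  3.78132366e-01, -4.90020844e-04],
       [ 3.78132683e-01,  9.25750650e-01, -1.18644094e-03],
       [ 5.00539629e-06, -1.28364227e-03, -9.99999176e-01]]), 'contact_force': array([-1.17838529, -0.01205492,  0.28145167]), 'wrist_torque': array([0.02898928, 0.02798705, 0.00975565]), 'grasp_force': 0.0, 'opening': 1.002532465075547}
```

View pics/top0.png

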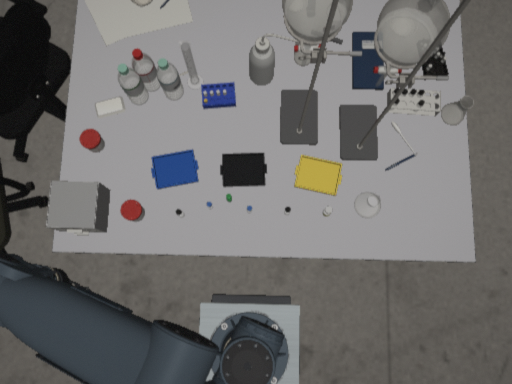

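View pics/side0.png

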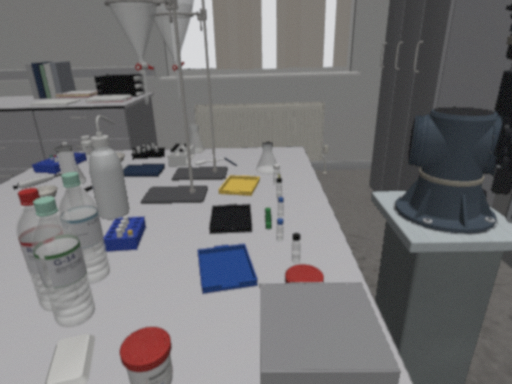

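The top view shows the caps at black (179,211) and (288,209), blue (209,204) and (249,208), the green look-alike at (229,198), and white at (327,211). The trays are at blue (175,169), black (244,169) and yellow (318,175). The jar is at (131,210) and the flask at (367,204). The side view shows the same row running along x≈280 px, with the near black cap at (296,237).

```bash
cat > h.py <<'E'
from rig import sensors, eyes
import cv2, numpy as np
def ray(d,px,z):
    R=cv2.Rodrigues(d["rvec"])[0]; C=-R.T@np.ravel(d["tvec"])
    u=cv2.undistortPoints(np.array([[px]],float),d["mtx"],None)[0,0]
    v=R.T@np.array([u[0],u[1],1.]); return C+v*(z-C[2])/v[2]
def proj(d,p): return cv2.projectPoints(np.array([p],float),d["rvec"],d["tvec"],d["mtx"],None)[0].reshape(-1,2)[0]
def masks(d):
    im=d["img"]; hsv=cv2.cvtColor(im,cv2.COLOR_RGB2HSV); H,S,V=cv2.split(hsv)
    return dict(blue=(H>100)&(H<130)&(S>120),black=(V<60),yellow=(H>18)&(H<35)&(S>130),V=V,S=S)
def blob(m,c,r,amin=1):
    x,y=c; w=np.zeros(m.shape,np.uint8); w[y-r:y+r+1,x-r:x+r+1]=m[y-r:y+r+1,x-r:x+r+1]
    n,l,s,ce=cv2.connectedComponentsWithStats(w); i=1+np.argmax(s[1:,4]); return ce[i],s[i],(l==i).astype(np.uint8)
E
python3 - <<'E'
from h import *
d=eyes.get_image("top"); e=eyes.get_image("side"); M=masks(d)
print("cam",ray(d,(250,200),0))
for n,c in dict(blue=(175,169),black=(244,169),yellow=(318,175)).items():
    ce,s,m=blob(M[n],c,30)
    cs=cv2.findContours(m,cv2.RETR_EXTERNAL,cv2.CHAIN_APPROX_NONE)[0]; k=max(cs,key=cv2.contourArea)
    pts=np.array([ray(d,p[0],.016)[:2] for p in k],np.float32); r=cv2.minAreaRect(pts)
    print(n,np.round(r[0],4),np.round(r[1],3),round(r[2],1))
for n,k,c,z in [("bk1","black",(179,211),.067),("bl1","blue",(209,204),.056),("bl2","blue",(249,208),.056),("bk2","black",(288,209),.067)]:
    ce,s,m=blob(M[k],c,6); p=ray(d,ce,z); print(n,ce.round(1),s,p.round(4),"side px",proj(e,p).round(1),"jar/..")
print(ray(d,(327,211),.069),ray(d,(131,210),.074),ray(d,(367,204),.0),ray(d,(229,198),.056))
a=cv2.resize(d["img"][185:230,110:400],None,fx=2.75,fy=2.75,interpolation=cv2.INTER_CUBIC)
b=cv2.resize(e["img"][130:280,200:340],None,fx=2.8,fy=2.8,interpolation=cv2.INTER_CUBIC)
o=np.zeros((a.shape[0]+b.shape[0],800,3),np.uint8);o[:a.shape[0],:a.shape[1]]=a;o[a.shape[0]:,:b.shape[1]]=b
cv2.imwrite("pics/c1.png",o[...,::-1])
E
```

```text
cam [0.48370419 0.00623572 0.        ]
blue [0.5803 0.2606] [0.109 0.152] 12.1
black [0.5845 0.032 ] [0.108 0.147] 3.2
yellow [ 0.572  -0.2171] [0.152 0.108] 78.6
bk1 [178.4 211.6] [177 210   4   4  15] [0.4287 0.2313 0.067 ] side px [297.1 233.4] jar/..
bl1 [208.8 203.8] [207 202   4   4  11] [0.4579 0.137  0.056 ] side px [280.6 218.3] jar/..
bl2 [249. 208.] [248 207   3   3   9] [0.4476 0.008  0.056 ] side px [281.5 197. ] jar/..
bk2 [287.5 208.7] [286 207   4   4  14] [ 0.4465 -0.1144  0.067 ] side px [279.3 177.8] jar/..
[ 0.44196175 -0.2394996   0.069     ] [0.42898273 0.38012238 0.074     ] [ 0.47986296 -0.38243193  0.        ] [0.4784821  0.07305376 0.056     ]
```

View pics/c1.png

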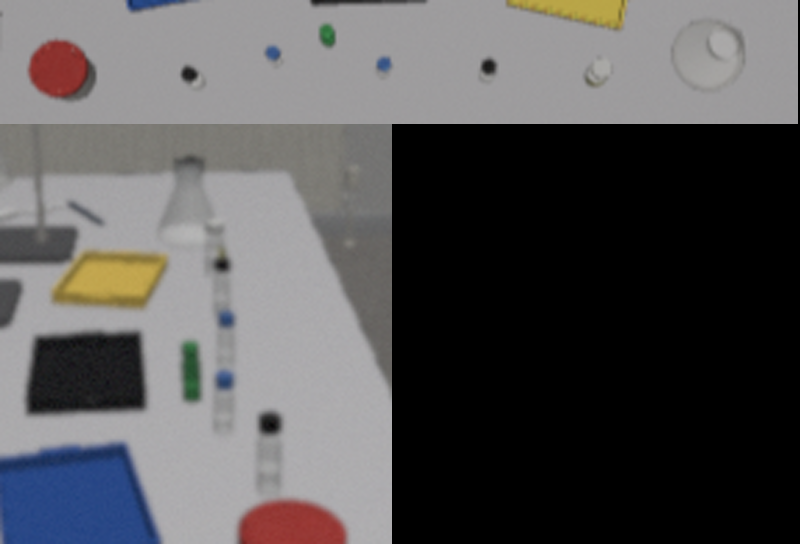

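Caps predicted from the top view land within about 3 px of where the side view shows them, so the positions hold up. Tray sizes also match what was given, tabs included. I'll move in while turning the tool so it closes along world x.

>>> drive_tool(
  motion=[
    [-0.624, -0.646, 0, 0, 0, 0.753],
    [-0.624, -0.646, 0, 0, 0, 0.753],
    [-0.624, -0.646, 0, 0, 0, 0.753],
    [-0.624, -0.646, 0, 0, 0, 0.753],
    [-0.624, -0.646, 0, 0, 0, 0.753],
    [-0.624, -0.646, 0, 0, 0, 0.753],
    [-0.624, -0.646, 0, 0, 0, 0.753],
    [-0.624, -0.646, 0, 0, 0, 0.753],
    [-0.624, -0.646, 0, 0, 0, 0.753],
    [-0.624, -0.646, 0, 0, 0, 0.753],
    [-0.624, -0.646, 0, 0, 0, 0.753],
    [-0.624, -0.646, 0, 0, 0, 0.753],
  ],
  jaw=0.4,
  newtons=25,
)

```text
t: 1.4
tcp_pos: [0.2983, 0.2363, 0.2133]
ee_rot: [[-0.559, 0.829, -0.0], [0.829, 0.559, -0.0], [-0.0, -0.0, -1.0]]
contact_force: [0.6, -0.3, 0.3]
opening: 0.704
grasp_force: 0.0
```

Run:
```python
from h import *
d=eyes.get_image("top"); e=eyes.get_image("side")
P=lambda d:d["mtx"]@np.c_[cv2.Rodrigues(d["rvec"])[0],np.ravel(d["tvec"])]
X=cv2.triangulatePoints(P(d),P(e),np.array([[328.],[210.]]),np.array([[276.4],[167.]]));print("white",(X[:3]/X[3]).T,ray(d,(328.2,210),.065))
print("rod base",ray(d,(360,147),.01)); s=sensors.state();print(s["tcp_pos"],s["ee_rot"].round(3),s["opening"])
```

```text
white [[ 0.4475253  -0.24434495  0.05825506]] [ 0.44591466 -0.2439072   0.065     ]
rod base [ 0.67278442 -0.36017763  0.01      ]
[0.29837726 0.23606833 0.21332221] [[-0.558  0.83  -0.   ]
 [ 0.83   0.558 -0.   ]
 [-0.    -0.    -1.   ]] 0.7074038200567561
```

>>> drive_tool(
  motion=[
    [-0.256, 0.351, 0.2, 0, 0, 0.753],
    [-0.256, 0.351, 0.2, 0, 0, 0.753],
    [-0.256, 0.351, 0.2, 0, 0, 0.753],
    [-0.256, 0.351, 0.2, 0, 0, 0.753],
    [-0.256, 0.351, 0.2, 0, 0, 0.753],
    [-0.256, 0.351, 0.2, 0, 0, 0.753],
    [-0.256, 0.351, 0.2, 0, 0, 0.753],
    [-0.256, 0.351, 0.2, 0, 0, 0.753],
    [-0.256, 0.351, 0.2, 0, 0, 0.753],
    [-0.256, 0.351, 0.2, 0, 0, 0.753],
  ],
)

```text
t: 2.5
tcp_pos: [0.4286, 0.2309, 0.1538]
ee_rot: [[-0.001, 1.0, 0.001], [1.0, 0.001, 0.0], [0.0, 0.001, -1.0]]
contact_force: [-0.0, -0.2, 1.3]
opening: 0.696
grasp_force: 0.0
```

>>> drive_tool(
  motion=[
    [0, 0, 0.1, 0, 0, 0],
    [0, 0, 0.2, 0, 0, 0],
    [0, 0, 0.28, 0, 0, 0],
    [0, 0, 0.34, 0, 0, 0],
    [0, 0, 0.363, 0, 0, 0],
    [0, 0, 0.363, 0, 0, 0],
    [0, 0, 0.363, 0, 0, 0],
  ],
)

```text
t: 3.2
tcp_pos: [0.4292, 0.231, 0.0453]
ee_rot: [[-0.0, 1.0, 0.001], [1.0, 0.0, 0.0], [0.0, 0.001, -1.0]]
contact_force: [-0.4, -0.1, -0.1]
opening: 0.698
grasp_force: 0.0
```

Run:
```python
from h import *
o=[]
for n,(r,c) in dict(top=(slice(150,250),slice(110,260)),side=(slice(180,310),slice(200,395))).items():
    o.append(cv2.resize(eyes.get_image(n)["img"][r,c],(390,270),interpolation=cv2.INTER_CUBIC))
cv2.imwrite("pics/g1.png",np.hstack(o)[...,::-1])
```

```text
(no output)
```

View pics/g1.png

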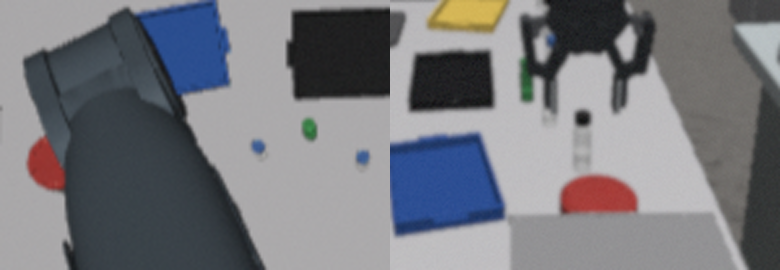

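The picture puts the open fingers behind or above the vial: tips are near side px (280,235) and (313,234), and the cap is at (296,237). I'll check that against projections before closing.

Run:
```python
from h import *
e=eyes.get_image("side"); d=eyes.get_image("top"); R=cv2.Rodrigues(e["rvec"])[0]
print("cam side",-R.T@np.ravel(e["tvec"])); Rt=cv2.Rodrigues(d["rvec"])[0];print("cam top",-Rt.T@np.ravel(d["tvec"]))
s=sensors.state();print(s["tcp_pos"],s["qpos"])
for x in(-.037,.037):
  for z in (.026,.034,.045): print(x,z,proj(e,(.429+x,.231,z)).round(1))
print("base vial",proj(e,(.429,.231,0)),"top",proj(e,(.429,.231,.067)), "depth",(R@np.array([.429,.231,.03])+np.ravel(e["tvec"]))[2])
X=None
P=lambda d:d["mtx"]@np.c_[cv2.Rodrigues(d["rvec"])[0],np.ravel(d["tvec"])]
X=cv2.triangulatePoints(P(d),P(e),np.array([[178.4],[211.6]]),np.array([[296.3],[236.8]]));print((X[:3]/X[3]).T)
print("wrist top px",proj(d,(.429,.231,.3)),proj(d,(.429,.231,.4)))
b=cv2.resize(e["img"][165:275,235:355],None,fx=5,fy=5,interpolation=cv2.INTER_CUBIC);cv2.imwrite("pics/g2.png",b[...,::-1])
```

```text
cam side [0.50719033 0.88827189 0.43557486]
cam top [ 0.19620282 -0.01564012  1.59879611]
[0.42932242 0.23103914 0.04533945] [ 2.82895196e+01  1.68757522e+01 -2.28540287e+01  5.01847434e+01
 -4.02133744e-03  1.18278101e+02]
-0.037 0.026 [313.5 249.6]
-0.037 0.034 [313.7 246.4]
-0.037 0.045 [313.9 242. ]
0.037 0.026 [279.5 250.1]
0.037 0.034 [279.5 246.9]
0.037 0.045 [279.5 242.5]
base vial [296.20055218 259.96182287] top [296.9568623  233.33731213] depth 0.7609879239601929
[[0.43000648 0.23251151 0.05935436]]
wrist top px [165.34757491 198.20591524] [158.19104407 190.97649565]
```

View pics/g2.png

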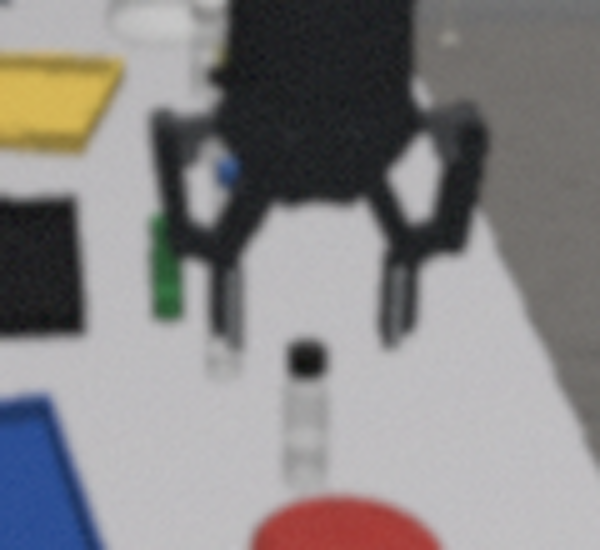

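Run:
```python
from h import *
o=[cv2.resize(eyes.get_image(n)["img"],(400,300)) for n in("top","side")]
cv2.imwrite("pics/f1.png",np.hstack(o)[...,::-1])
e=eyes.get_image("side")
for p in [(0,0,0),(0,0,.2),(0,0,.4),(.199,.486,.213),(.199,.486,.3)]: print(p,proj(e,p).round())
```

```text
(0, 0, 0) [442. 211.]
(0, 0, 0.2) [457. 141.]
(0, 0, 0.4) [474.  57.]
(0.199, 0.486, 0.213) [500. 228.]
(0.199, 0.486, 0.3) [519. 163.]
```

View pics/f1.png

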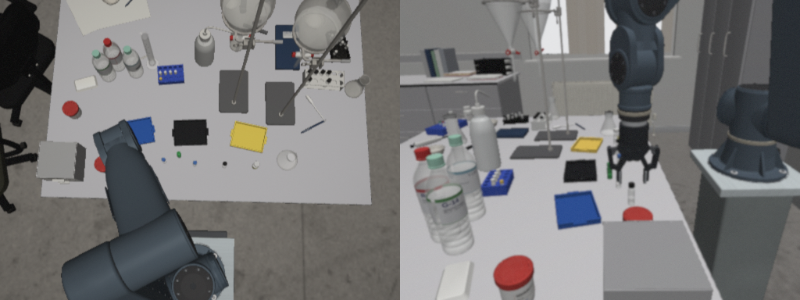

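The finger gap of about 28 px gives a depth of 0.75 m, so y is right. The tips just look about 30 mm higher than I expected. Going down 20 mm is safe either way, so I'll do that and look again.

>>> drive_tool(
  motion=[
    [0, 0, 0.03, 0, 0, 0],
    [0, 0, 0.05, 0, 0, 0],
    [0, 0, 0.067, 0, 0, 0],
    [0, 0, 0.067, 0, 0, 0],
    [0, 0, 0.067, 0, 0, 0],
  ],
)

```text
t: 4.05
tcp_pos: [0.4286, 0.2306, 0.0241]
ee_rot: [[-0.0, 1.0, -0.001], [1.0, 0.0, -0.0], [-0.0, -0.001, -1.0]]
contact_force: [0.7, -0.1, 0.9]
opening: 0.697
grasp_force: 0.0
```

Run:
```python
from h import *
e=eyes.get_image("side")
b=cv2.resize(e["img"][165:275,235:355],None,fx=5,fy=5,interpolation=cv2.INTER_CUBIC);cv2.imwrite("pics/g3.png",b[...,::-1])
```

```text
(no output)
```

View pics/g3.png

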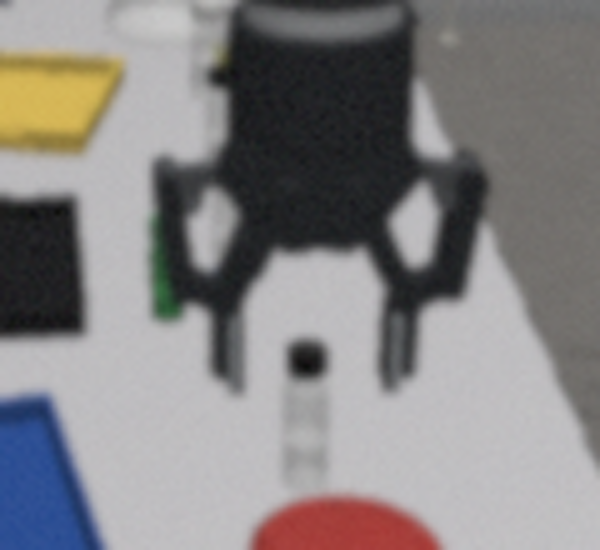

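The tips are now at row ≈243, which is z≈0.043 if y is right. Closing here is harmless under either explanation, and it will tell me which one holds.

>>> drive_tool(
  motion=[
    [0, 0, 0, 0, 0, 0],
    [0, 0, 0, 0, 0, 0],
    [0, 0, 0, 0, 0, 0],
    [0, 0, 0, 0, 0, 0],
    [0, 0, 0, 0, 0, 0],
    [0, 0, 0, 0, 0, 0],
    [0, 0, 0, 0, 0, 0],
    [0, 0, 0, 0, 0, 0],
  ],
  jaw=-1,
  newtons=25,
)

```text
t: 4.9
tcp_pos: [0.4289, 0.2308, 0.0245]
ee_rot: [[-0.0, 1.0, 0.0], [1.0, 0.0, 0.0], [0.0, 0.0, -1.0]]
contact_force: [0.7, 0.9, 3.4]
opening: 0.208
grasp_force: 24.5
```

Run:
```python
from h import *
e=eyes.get_image("side")
b=cv2.resize(e["img"][165:275,235:355],None,fx=5,fy=5,interpolation=cv2.INTER_CUBIC);cv2.imwrite("pics/g4.png",b[...,::-1])
```

```text
(no output)
```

View pics/g4.png

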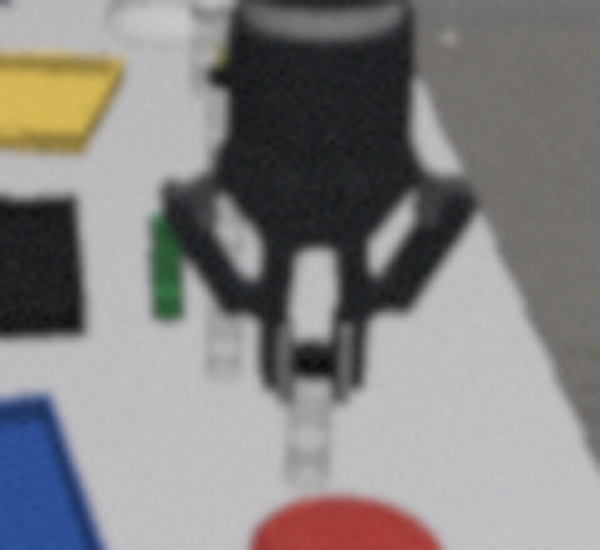

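Gripped: the opening is 17.7 mm, which fits the cap at 24.5 N, so the true tip height is about 30 mm above the reported one. I'll place relative to the grasp height, lifting first and carrying to the black tray.

>>> drive_tool(
  motion=[
    [0, 0, -0.05, 0, 0, 0],
    [0, 0, -0.17, 0, 0, 0],
    [0, 0, -0.3, 0, 0, 0],
    [0, 0, -0.333, 0, 0, 0],
    [-0.1, 0.09, -0.333, 0, 0, 0],
    [-0.24, 0.22, -0.333, 0, 0, 0],
    [-0.38, 0.35, -0.333, 0, 0, 0],
    [-0.5, 0.45, -0.333, 0, 0, 0],
    [-0.55, 0.5, -0.333, 0, 0, 0],
    [-0.563, 0.513, -0.333, 0, 0, 0],
    [-0.563, 0.513, -0.333, 0, 0, 0],
    [-0.563, 0.513, -0.333, 0, 0, 0],
  ],
)

```text
t: 6.15
tcp_pos: [0.5816, 0.0625, 0.1237]
ee_rot: [[-0.001, 1.0, -0.002], [1.0, 0.001, 0.0], [0.0, -0.002, -1.0]]
contact_force: [-1.0, -0.9, -0.2]
opening: 0.206
grasp_force: 24.4
```

Run:
```python
from h import *
s=sensors.state();print(s["tcp_pos"],s["opening"],s["grasp_force"])
e=eyes.get_image("side");x,y=proj(e,(.583,.062,.08)).astype(int);print(x,y)
b=cv2.resize(e["img"][max(y-60,0):y+60,x-70:x+70],None,fx=4,fy=4,interpolation=cv2.INTER_CUBIC);cv2.imwrite("pics/g5.png",b[...,::-1])
```

```text
[0.58157038 0.06249462 0.12369366] 0.20576985132191175 24.434476118622115
230 197
```

View pics/g5.png

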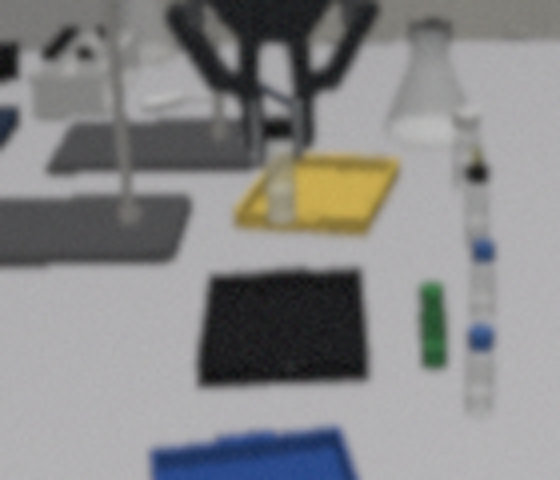

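The vial hangs upright in the grip over the black tray, cap near crop (278,128) and foot at (280,222). I'll lower it 95.5 mm and release.

>>> drive_tool(
  motion=[
    [0, 0, 0.08, 0, 0, 0],
    [0, 0, 0.18, 0, 0, 0],
    [0, 0, 0.26, 0, 0, 0],
    [0, 0, 0.3, 0, 0, 0],
    [0, 0, 0.312, 0, 0, 0],
    [0, 0, 0.318, 0, 0, 0],
    [0, 0, 0.318, 0, 0, 0],
    [0, 0, 0.318, 0, 0, 0],
  ],
)

```text
t: 7.0
tcp_pos: [0.5833, 0.062, 0.0299]
ee_rot: [[-0.0, 1.0, 0.002], [1.0, 0.0, 0.0], [0.0, 0.002, -1.0]]
contact_force: [-0.6, 0.5, 0.2]
opening: 0.206
grasp_force: 24.4
```

>>> drive_tool(
  motion=[
    [0, 0, 0, 0, 0, 0],
    [0, 0, 0, 0, 0, 0],
    [0, 0, 0, 0, 0, 0],
    [0, 0, 0, 0, 0, 0],
    [0, 0, -0.05, 0, 0, 0],
    [0, 0, -0.15, 0, 0, 0],
    [0, 0, -0.3, 0, 0, 0],
    [0, 0, -0.35, 0, 0, 0],
    [0, 0, -0.35, 0, 0, 0],
  ],
  jaw=0.1,
)

```text
t: 7.9
tcp_pos: [0.5844, 0.062, 0.1368]
ee_rot: [[-0.0, 1.0, 0.005], [1.0, 0.0, 0.0], [0.0, 0.005, -1.0]]
contact_force: [0.5, -0.3, -0.3]
opening: 0.549
grasp_force: 0.0
```

Run:
```python
from h import *
s=sensors.state();print(s["tcp_pos"],s["opening"])
e=eyes.get_image("side")
b=cv2.resize(e["img"][130:280,180:330],None,fx=4,fy=4,interpolation=cv2.INTER_CUBIC);cv2.imwrite("pics/g6.png",b[...,::-1])
```

```text
[0.58439469 0.06203545 0.13681266] 0.549082791002063
```

View pics/g6.png

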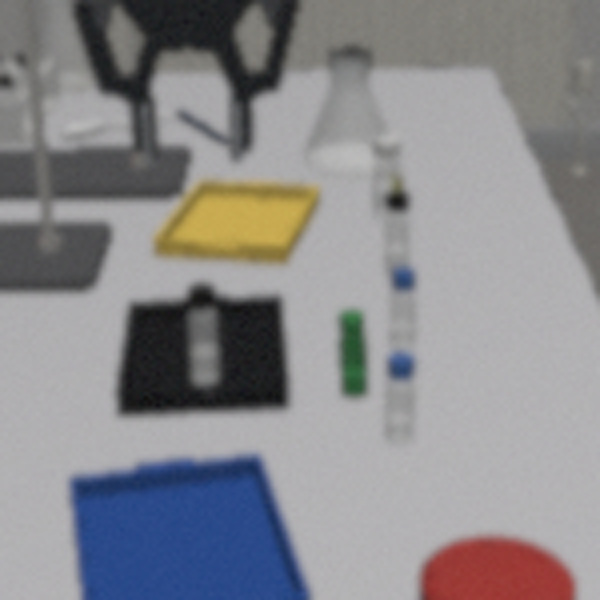

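black_vial_1 stands upright in the black tray, crop (204,340), and the rest of the row is untouched. On to black_vial_2.

>>> drive_tool(
  motion=[
    [-0.12, -0.09, 0, 0, 0, 0],
    [-0.24, -0.18, 0, 0, 0, 0],
    [-0.36, -0.28, 0, 0, 0, 0],
    [-0.48, -0.37, 0, 0, 0, 0],
    [-0.57, -0.44, 0, 0, 0, 0],
    [-0.588, -0.458, 0, 0, 0, 0],
    [-0.588, -0.458, 0.05, 0, 0, 0],
    [-0.588, -0.458, 0.2, 0, 0, 0],
    [-0.588, -0.458, 0.3, 0, 0, 0],
    [-0.588, -0.458, 0.38, 0, 0, 0],
    [-0.588, -0.458, 0.396, 0, 0, 0],
    [-0.588, -0.458, 0.396, 0, 0, 0],
  ],
  jaw=0.3,
)

```text
t: 9.15
tcp_pos: [0.4446, -0.1141, 0.0142]
ee_rot: [[-0.001, 1.0, -0.003], [1.0, 0.001, 0.001], [0.001, -0.003, -1.0]]
contact_force: [0.5, -0.4, 0.6]
opening: 0.647
grasp_force: 0.0
```

>>> drive_tool(
  motion=[
    [0, 0, 0, 0, 0, 0],
    [0, 0, 0, 0, 0, 0],
    [0, 0, 0, 0, 0, 0],
    [0, 0, 0, 0, 0, 0],
    [0, 0, 0, 0, 0, 0],
    [0, 0, 0, 0, 0, 0],
    [0, 0, 0, 0, 0, 0],
    [0, 0, 0, 0, 0, 0],
  ],
  jaw=-1,
)

```text
t: 9.95
tcp_pos: [0.4463, -0.1148, 0.0161]
ee_rot: [[-0.0, 1.0, 0.002], [1.0, 0.0, -0.001], [-0.001, 0.002, -1.0]]
contact_force: [-0.1, -0.3, 7.1]
opening: 0.204
grasp_force: 25.7
```

>>> drive_tool(
  motion=[
    [0, 0, -0.05, 0, 0, 0],
    [0, 0, -0.17, 0, 0, 0],
    [0, 0, -0.3, 0, 0, 0],
    [0, 0, -0.333, 0, 0, 0],
    [0.08, 0.1, -0.333, 0, 0, 0],
    [0.18, 0.22, -0.333, 0, 0, 0],
    [0.28, 0.34, -0.333, 0, 0, 0],
    [0.36, 0.43, -0.333, 0, 0, 0],
    [0.389, 0.466, -0.333, 0, 0, 0],
    [0.389, 0.466, -0.333, 0, 0, 0],
    [0.389, 0.466, -0.333, 0, 0, 0],
  ],
)

```text
t: 11.05
tcp_pos: [0.5841, 0.0018, 0.1144]
ee_rot: [[-0.0, 1.0, -0.002], [1.0, 0.0, -0.0], [-0.0, -0.002, -1.0]]
contact_force: [-0.6, -0.9, -0.2]
opening: 0.208
grasp_force: 25.2
```

>>> drive_tool(
  motion=[
    [0, 0, 0.08, 0, 0, 0],
    [0, 0, 0.18, 0, 0, 0],
    [0, 0, 0.26, 0, 0, 0],
    [0, 0, 0.3, 0, 0, 0],
    [0, 0, 0.312, 0, 0, 0],
    [0, 0, 0.318, 0, 0, 0],
    [0, 0, 0.318, 0, 0, 0],
    [0, 0, 0.318, 0, 0, 0],
  ],
)

```text
t: 11.85
tcp_pos: [0.5858, 0.0021, 0.0207]
ee_rot: [[-0.0, 1.0, 0.002], [1.0, 0.0, -0.0], [-0.0, 0.002, -1.0]]
contact_force: [-1.0, 0.6, -0.9]
opening: 0.211
grasp_force: 25.0
```

>>> drive_tool(
  motion=[
    [0, 0, 0, 0, 0, 0],
    [0, 0, 0, 0, 0, 0],
    [0, 0, 0, 0, 0, 0],
    [0, 0, 0, 0, 0, 0],
    [0, 0, -0.05, 0, 0, 0],
    [0, 0, -0.15, 0, 0, 0],
    [0, 0, -0.3, 0, 0, 0],
    [0, 0, -0.367, 0, 0, 0],
    [0, 0, -0.367, 0, 0, 0],
    [0, 0, -0.367, 0, 0, 0],
  ],
  jaw=0.1,
)

```text
t: 12.85
tcp_pos: [0.5851, 0.0022, 0.1296]
ee_rot: [[-0.0, 1.0, 0.0], [1.0, 0.0, -0.0], [-0.0, 0.0, -1.0]]
contact_force: [-0.7, -0.2, -0.0]
opening: 0.548
grasp_force: 0.0
```

Run:
```python
from h import *
s=sensors.state();print(s["tcp_pos"])
e=eyes.get_image("side")
b=cv2.resize(e["img"][130:280,180:330],None,fx=4,fy=4,interpolation=cv2.INTER_CUBIC);cv2.imwrite("pics/g7.png",b[...,::-1])
```

```text
[0.58512243 0.00216395 0.12963149]
```

View pics/g7.png

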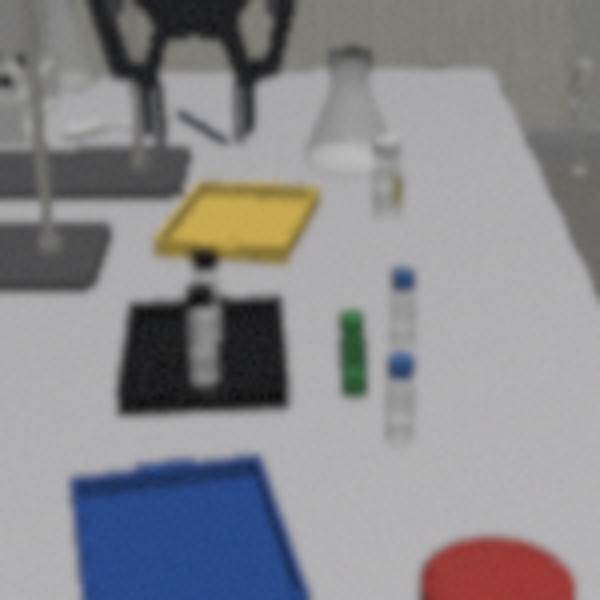

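Both black vials stand upright in the black tray, caps at crop (203,258) and (200,293). Next is the yellow vial.

>>> drive_tool(
  motion=[
    [-0.12, -0.07, 0, 0, 0, 0],
    [-0.24, -0.14, 0, 0, 0, 0],
    [-0.37, -0.21, 0, 0, 0, 0],
    [-0.5, -0.28, 0, 0, 0, 0],
    [-0.63, -0.35, 0, 0, 0, 0],
    [-0.74, -0.42, 0, 0, 0, 0],
    [-0.8, -0.45, 0, 0, 0, 0],
    [-0.82, -0.463, 0, 0, 0, 0],
    [-0.82, -0.463, 0, 0, 0, 0],
    [-0.82, -0.463, 0, 0, 0, 0],
  ],
  jaw=0.3,
)

```text
t: 13.9
tcp_pos: [0.4463, -0.2431, 0.1291]
ee_rot: [[-0.0, 1.0, -0.001], [1.0, 0.0, 0.001], [0.001, -0.001, -1.0]]
contact_force: [0.8, -0.6, -1.3]
opening: 0.649
grasp_force: 0.0
```

>>> drive_tool(
  motion=[
    [0, 0, 0.1, 0, 0, 0],
    [0, 0, 0.2, 0, 0, 0],
    [0, 0, 0.3, 0, 0, 0],
    [0, 0, 0.36, 0, 0, 0],
    [0, 0, 0.372, 0, 0, 0],
    [0, 0, 0.372, 0, 0, 0],
    [0, 0, 0.372, 0, 0, 0],
  ],
)

```text
t: 14.6
tcp_pos: [0.4472, -0.2437, 0.019]
ee_rot: [[-0.001, 1.0, 0.001], [1.0, 0.001, -0.001], [-0.001, 0.001, -1.0]]
contact_force: [0.7, -0.1, 0.3]
opening: 0.651
grasp_force: 0.0
```

>>> drive_tool(
  motion=[
    [0, 0, 0, 0, 0, 0],
    [0, 0, 0, 0, 0, 0],
    [0, 0, 0, 0, 0, 0],
    [0, 0, 0, 0, 0, 0],
    [0, 0, 0, 0, 0, 0],
    [0, 0, 0, 0, 0, 0],
    [0, 0, 0, 0, 0, 0],
    [0, 0, 0, 0, 0, 0],
  ],
  jaw=-1,
)

```text
t: 15.4
tcp_pos: [0.447, -0.2442, 0.0189]
ee_rot: [[-0.0, 1.0, 0.002], [1.0, 0.0, -0.001], [-0.001, 0.002, -1.0]]
contact_force: [0.3, 0.3, 5.5]
opening: 0.27
grasp_force: 25.3
```

>>> drive_tool(
  motion=[
    [0, 0, -0.05, 0, 0, 0],
    [0, 0, -0.17, 0, 0, 0],
    [0, 0, -0.3, 0, 0, 0],
    [0, 0, -0.333, 0, 0, 0],
    [0.02, 0.1, -0.333, 0, 0, 0],
    [0.04, 0.22, -0.333, 0, 0, 0],
    [0.07, 0.33, -0.333, 0, 0, 0],
    [0.09, 0.4, -0.333, 0, 0, 0],
    [0.09, 0.417, -0.333, 0, 0, 0],
    [0.09, 0.417, -0.333, 0, 0, 0],
    [0.09, 0.417, -0.333, 0, 0, 0],
  ],
)

```text
t: 16.5
tcp_pos: [0.5701, -0.217, 0.1176]
ee_rot: [[0.0, 1.0, -0.001], [1.0, -0.0, 0.0], [0.0, -0.001, -1.0]]
contact_force: [-0.1, -0.4, -0.6]
opening: 0.272
grasp_force: 24.9
```

>>> drive_tool(
  motion=[
    [0, 0, 0.08, 0, 0, 0],
    [0, 0, 0.18, 0, 0, 0],
    [0, 0, 0.26, 0, 0, 0],
    [0, 0, 0.3, 0, 0, 0],
    [0, 0, 0.312, 0, 0, 0],
    [0, 0, 0.318, 0, 0, 0],
    [0, 0, 0.318, 0, 0, 0],
    [0, 0, 0.318, 0, 0, 0],
  ],
)

```text
t: 17.3
tcp_pos: [0.572, -0.2171, 0.0237]
ee_rot: [[-0.0, 1.0, 0.002], [1.0, 0.0, -0.001], [-0.001, 0.002, -1.0]]
contact_force: [-0.6, -0.2, -0.5]
opening: 0.273
grasp_force: 24.9
```

>>> drive_tool(
  motion=[
    [0, 0, 0, 0, 0, 0],
    [0, 0, 0, 0, 0, 0],
    [0, 0, 0, 0, 0, 0],
    [0, 0, 0, 0, 0, 0],
    [0, 0, -0.05, 0, 0, 0],
    [0, 0, -0.15, 0, 0, 0],
    [0, 0, -0.3, 0, 0, 0],
    [0, 0, -0.367, 0, 0, 0],
    [0, 0, -0.367, 0, 0, 0],
    [0, 0, -0.367, 0, 0, 0],
  ],
  jaw=0.2,
)

```text
t: 18.3
tcp_pos: [0.5714, -0.2168, 0.1327]
ee_rot: [[-0.0, 1.0, 0.0], [1.0, 0.0, -0.0], [-0.0, 0.0, -1.0]]
contact_force: [0.7, 0.2, -1.6]
opening: 0.599
grasp_force: 0.0
```

>>> drive_tool(
  motion=[
    [0.1, -0.06, 0, 0, 0, 0],
    [0.22, -0.12, 0, 0, 0, 0],
    [0.35, -0.19, 0, 0, 0, 0],
    [0.48, -0.26, 0, 0, 0, 0],
    [0.6, -0.33, 0, 0, 0, 0],
    [0.7, -0.39, 0, 0, 0, 0],
    [0.75, -0.414, 0, 0, 0, 0],
    [0.75, -0.414, 0, 0, 0, 0],
    [0.75, -0.414, 0, 0, 0, 0],
  ],
  jaw=0.3,
)

```text
t: 19.2
tcp_pos: [0.4468, 0.0081, 0.1319]
ee_rot: [[-0.001, 1.0, -0.001], [1.0, 0.001, -0.0], [-0.0, -0.001, -1.0]]
contact_force: [-0.5, -0.5, -0.0]
opening: 0.649
grasp_force: 0.0
```

>>> drive_tool(
  motion=[
    [0, 0, 0.1, 0, 0, 0],
    [0, 0, 0.2, 0, 0, 0],
    [0, 0, 0.3, 0, 0, 0],
    [0, 0, 0.36, 0, 0, 0],
    [0, 0, 0.4, 0, 0, 0],
    [0, 0, 0.409, 0, 0, 0],
    [0, 0, 0.409, 0, 0, 0],
    [0, 0, 0.409, 0, 0, 0],
  ],
)

```text
t: 20.0
tcp_pos: [0.4477, 0.0077, 0.0104]
ee_rot: [[0.0, 1.0, 0.0], [1.0, -0.0, -0.0], [-0.0, 0.0, -1.0]]
contact_force: [0.6, 0.5, 1.4]
opening: 0.65
grasp_force: 0.0
```

>>> drive_tool(
  motion=[
    [0, 0, 0, 0, 0, 0],
    [0, 0, 0, 0, 0, 0],
    [0, 0, 0, 0, 0, 0],
    [0, 0, 0, 0, 0, 0],
    [0, 0, 0, 0, 0, 0],
    [0, 0, 0, 0, 0, 0],
    [0, 0, 0, 0, 0, 0],
    [0, 0, 0, 0, 0, 0],
  ],
  jaw=-1,
)

```text
t: 20.8
tcp_pos: [0.4475, 0.0082, 0.0105]
ee_rot: [[-0.0, 1.0, 0.001], [1.0, 0.0, -0.0], [-0.0, 0.001, -1.0]]
contact_force: [-0.8, 0.1, 5.9]
opening: 0.193
grasp_force: 24.9
```

>>> drive_tool(
  motion=[
    [0, 0, -0.05, 0, 0, 0],
    [0, 0, -0.17, 0, 0, 0],
    [0, 0, -0.3, 0, 0, 0],
    [0, 0, -0.367, 0, 0, 0],
    [0.1, 0.06, -0.367, 0, 0, 0],
    [0.22, 0.13, -0.367, 0, 0, 0],
    [0.35, 0.21, -0.367, 0, 0, 0],
    [0.48, 0.29, -0.367, 0, 0, 0],
    [0.6, 0.37, -0.367, 0, 0, 0],
    [0.7, 0.43, -0.367, 0, 0, 0],
    [0.747, 0.462, -0.367, 0, 0, 0],
    [0.747, 0.462, -0.367, 0, 0, 0],
  ],
)

```text
t: 22.0
tcp_pos: [0.5864, 0.2343, 0.1191]
ee_rot: [[-0.002, 1.0, -0.0], [1.0, 0.002, 0.0], [0.0, -0.0, -1.0]]
contact_force: [0.9, -0.6, -0.7]
opening: 0.189
grasp_force: 24.6
```

>>> drive_tool(
  motion=[
    [0, 0, 0, 0, 0, 0],
    [0, 0, 0.08, 0, 0, 0],
    [0, 0, 0.18, 0, 0, 0],
    [0, 0, 0.26, 0, 0, 0],
    [0, 0, 0.32, 0, 0, 0],
    [0, 0, 0.345, 0, 0, 0],
    [0, 0, 0.352, 0, 0, 0],
    [0, 0, 0.352, 0, 0, 0],
    [0, 0, 0.352, 0, 0, 0],
  ],
)

```text
t: 22.9
tcp_pos: [0.5862, 0.2322, 0.0155]
ee_rot: [[0.0, 1.0, 0.001], [1.0, -0.0, 0.0], [0.0, 0.001, -1.0]]
contact_force: [-0.1, -0.9, -0.3]
opening: 0.191
grasp_force: 24.6
```

>>> drive_tool(
  motion=[
    [0, 0, 0, 0, 0, 0],
    [0, 0, 0, 0, 0, 0],
    [0, 0, 0, 0, 0, 0],
    [0, 0, 0, 0, 0, 0],
    [0, 0, -0.05, 0, 0, 0],
    [0, 0, -0.15, 0, 0, 0],
    [0, 0, -0.3, 0, 0, 0],
    [0, 0, -0.367, 0, 0, 0],
    [0, 0, -0.367, 0, 0, 0],
    [0, 0, -0.367, 0, 0, 0],
  ],
  jaw=0.1,
)

```text
t: 23.9
tcp_pos: [0.5857, 0.2323, 0.1245]
ee_rot: [[-0.0, 1.0, 0.0], [1.0, 0.0, 0.0], [0.0, 0.0, -1.0]]
contact_force: [-0.7, 0.1, -0.3]
opening: 0.551
grasp_force: 0.0
```

>>> drive_tool(
  motion=[
    [-0.06, -0.08, 0, 0, 0, 0],
    [-0.13, -0.18, 0, 0, 0, 0],
    [-0.21, -0.28, 0, 0, 0, 0],
    [-0.28, -0.38, 0, 0, 0, 0],
    [-0.317, -0.427, 0, 0, 0, 0],
    [-0.317, -0.427, 0, 0, 0, 0],
    [-0.317, -0.427, 0, 0, 0, 0],
  ],
  jaw=0.3,
)

```text
t: 24.6
tcp_pos: [0.4576, 0.1371, 0.1239]
ee_rot: [[0.0, 1.0, -0.001], [1.0, -0.0, -0.0], [-0.0, -0.001, -1.0]]
contact_force: [1.3, 0.4, 0.2]
opening: 0.648
grasp_force: 0.0
```

>>> drive_tool(
  motion=[
    [0, 0, 0.1, 0, 0, 0],
    [0, 0, 0.2, 0, 0, 0],
    [0, 0, 0.3, 0, 0, 0],
    [0, 0, 0.36, 0, 0, 0],
    [0, 0, 0.381, 0, 0, 0],
    [0, 0, 0.381, 0, 0, 0],
    [0, 0, 0.381, 0, 0, 0],
  ],
)

```text
t: 25.3
tcp_pos: [0.4584, 0.1376, 0.0107]
ee_rot: [[-0.0, 1.0, 0.001], [1.0, 0.0, 0.0], [0.0, 0.001, -1.0]]
contact_force: [-0.0, -0.2, -0.3]
opening: 0.648
grasp_force: 0.0
```

>>> drive_tool(
  motion=[
    [0, 0, 0, 0, 0, 0],
    [0, 0, 0, 0, 0, 0],
    [0, 0, 0, 0, 0, 0],
    [0, 0, 0, 0, 0, 0],
    [0, 0, 0, 0, 0, 0],
    [0, 0, 0, 0, 0, 0],
    [0, 0, 0, 0, 0, 0],
    [0, 0, 0, 0, 0, 0],
  ],
  jaw=-1,
)

```text
t: 26.1
tcp_pos: [0.4582, 0.1373, 0.011]
ee_rot: [[-0.0, 1.0, 0.001], [1.0, 0.0, 0.0], [0.0, 0.001, -1.0]]
contact_force: [-0.6, 0.4, 6.4]
opening: 0.193
grasp_force: 24.5
```

>>> drive_tool(
  motion=[
    [0, 0, -0.05, 0, 0, 0],
    [0, 0, -0.17, 0, 0, 0],
    [0, 0, -0.3, 0, 0, 0],
    [0, 0, -0.367, 0, 0, 0],
    [0.1, 0.07, -0.367, 0, 0, 0],
    [0.22, 0.16, -0.367, 0, 0, 0],
    [0.34, 0.25, -0.367, 0, 0, 0],
    [0.45, 0.34, -0.367, 0, 0, 0],
    [0.516, 0.386, -0.367, 0, 0, 0],
    [0.516, 0.386, -0.367, 0, 0, 0],
    [0.516, 0.386, -0.367, 0, 0, 0],
  ],
)

```text
t: 27.2
tcp_pos: [0.5728, 0.2919, 0.1197]
ee_rot: [[-0.001, 1.0, -0.001], [1.0, 0.001, -0.001], [-0.001, -0.001, -1.0]]
contact_force: [-0.6, 0.0, 0.6]
opening: 0.195
grasp_force: 24.5
```

>>> drive_tool(
  motion=[
    [0, 0, 0, 0, 0, 0],
    [0, 0, 0.08, 0, 0, 0],
    [0, 0, 0.18, 0, 0, 0],
    [0, 0, 0.26, 0, 0, 0],
    [0, 0, 0.32, 0, 0, 0],
    [0, 0, 0.345, 0, 0, 0],
    [0, 0, 0.352, 0, 0, 0],
    [0, 0, 0.352, 0, 0, 0],
    [0, 0, 0.352, 0, 0, 0],
  ],
)

```text
t: 28.1
tcp_pos: [0.5738, 0.2919, 0.0158]
ee_rot: [[0.0, 1.0, 0.001], [1.0, -0.0, 0.0], [0.0, 0.001, -1.0]]
contact_force: [0.5, 1.2, -0.3]
opening: 0.195
grasp_force: 24.5
```

>>> drive_tool(
  motion=[
    [0, 0, 0, 0, 0, 0],
    [0, 0, 0, 0, 0, 0],
    [0, 0, 0, 0, 0, 0],
    [0, 0, 0, 0, 0, 0],
    [0, 0, -0.05, 0, 0, 0],
    [0, 0, -0.15, 0, 0, 0],
    [0, 0, -0.3, 0, 0, 0],
    [0, 0, -0.45, 0, 0, 0],
    [0, -0.15, -0.5, 0, 0, 0],
    [0, -0.3, -0.5, 0, 0, 0],
    [0, -0.45, -0.5, 0, 0, 0],
    [0, -0.6, -0.5, 0, 0, 0],
  ],
  jaw=0.1,
)

```text
t: 29.3
tcp_pos: [0.3917, 0.2917, 0.1649]
ee_rot: [[0.0, 1.0, 0.0], [1.0, -0.0, 0.0], [0.0, 0.0, -1.0]]
contact_force: [-0.8, 0.9, -0.5]
opening: 0.548
grasp_force: 0.0
```

>>> drive_tool(
  motion=[
    [0, -0.15, 0, 0, 0, 0],
    [0, -0.3, 0, 0, 0, 0],
    [0, -0.3, 0, 0, 0, 0],
    [0, -0.3, 0, 0, 0, 0],
    [0, -0.3, 0, 0, 0, 0],
  ],
)

```text
t: 29.8
tcp_pos: [0.3041, 0.2923, 0.1651]
ee_rot: [[-0.0, 1.0, 0.001], [1.0, 0.0, 0.001], [0.001, 0.001, -1.0]]
contact_force: [0.1, 0.8, -0.2]
opening: 0.55
grasp_force: 0.0
```

Run:
```python
from h import *
d=eyes.get_image("top");e=eyes.get_image("side")
a=cv2.resize(d["img"][140:230,110:400],(800,248),interpolation=cv2.INTER_CUBIC)
b=cv2.resize(e["img"][130:300,180:580-180],None,fx=2,fy=2,interpolation=cv2.INTER_CUBIC)
o=np.zeros((248+b.shape[0],800,3),np.uint8);o[:248]=a;o[248:,:b.shape[1]]=b
cv2.imwrite("pics/end.png",o[...,::-1])
M=masks(d)
print(ray(d,(131,210),.074))
```

```text
[0.42898273 0.38012238 0.074     ]
```

View pics/end.png

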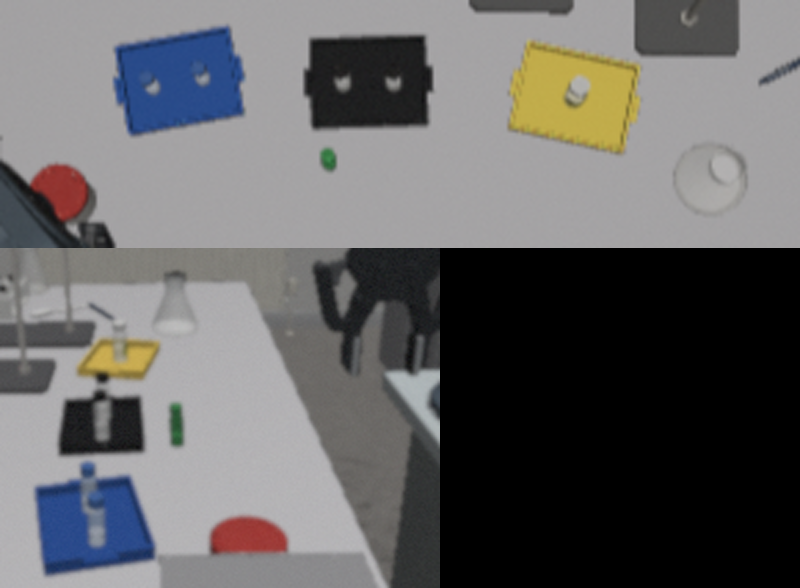

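All five stand upright well inside their trays: blue at crop (152,84) and (202,75), black at (343,82) and (393,82), and white at (578,90). The jar, flask and green tube have not moved, and the arm is clear.

```bash
python3 -c "
from rig import robot; print(robot.sign_off())"
```

```text
the job is handed in; nothing more can be done
None
```

The job is handed in: all five vials and tubes stand upright in the trays of their colours, the flask, jar and green tube are where they were, and it took about 30 s of the 128 s allowed.

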